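# Lift the cool box lid off its hinge pins and lean it on the draining rest

### The arm

A 6-joint arm with a two-finger parallel gripper is mounted at the origin on a cart in front of the work surface, level with it; the furniture and walls round the work are solid. World frame = base frame: x ahead of the robot, y to its left, z up, the work surface at z = 0. Lengths are in m, angles in rad, forces in N, time in s.
With the tool pointing down it reaches from about 0.375 to 0.975 m from the base axis. Payload 3.8 kg.
Tool frame: the origin (TCP) lies at the centre of the arm's flange, where the gripper is bolted on; the fingertips stand 173 mm ahead of it and the grasp point (between the pads) lies 155 mm ahead of it; z points along the fingers, y is the line along which they close (so a half turn about z gives the same grasp; the last joint's range is limited). The gripper opens to 85 mm and grips with 20 to 120 N. Pads are 22 mm wide; open, the fingers measure 114 mm over their backs; the gripper's body (76 mm by 85 mm) begins 54 mm behind the grasp point. The pads swing forward as they close: fully open they stand 13 mm farther back than shut.
Start: joints at [-0.037, 0.264, 1.604, -0, 1.274, -0.037], TCP at [0.675, -0, 0.405] pointing down, gripper open.
Joint ranges: [-2.63, 2.63], [-0.94, 2.18], [0.31, 2.57], [-1.31, 4.45], [0, 2.66], [-2.55, 2.55]. Speed limits (rad/s): [2.57, 2.57, 3.14, 3.14, 3.14, 3.14].

### API

Orientations are given as a unit quaternion [w, x, y, z].
In Python, from bench import robot gives the robot as it stands. The module is installed in compiled form; this text tells all that it offers.
- The arm moves only by the tool arm_command, never from a script. Its argument "targets" is a list of rows, each an object of numbers: "tx", "ty", "tz": the shift along the tool's x, y, z in cm; "wx", "wy", "wz": the turn, a rotation vector about the tool's x, y, z in rad; "gripper": the finger opening in cm, from 0 to 8.54. In form: [{"tx": .., "ty": .., "tz": .., "wx": .., "wy": .., "wz": .., "gripper": ..}, ...]. A call has 1 to 5 rows; each row shifts and turns the commanded pose from where the row before left it, along the tool's axes as they then stand; what a row does not reach is not made up. A row lasts 1/8 s, in which the tool goes at most 62.5 mm and 10.7 degrees, less where a joint would pass 70% of its speed; a pose out of reach is approached as far as the arm can. A call is refused whole if a number of a shift passes 6.25 or a number of a turn 0.188, either way. A call with a gripper value outside its range is refused whole. The fingers move at their own pace and stop on an object; "grip_force" is the grip in N (left out, the last holds). Time passes only in rows, so rows that do not move let the fingers close. It gives the time, the measured TCP pose, the force, the opening and the grip force at its end, in the units of the state.
- robot.state(): the state, without advancing time (a new reading comes with each control period).
- robot.capture(name): name is "scene" or "side" or "wrist"; returns the picture (480x640x3 uint8, red, green, blue); there is no depth.
- robot.calibration(name): a dict with "vfov" (degrees; the focal length in pixels is half the picture's height over the tangent of half this angle, whatever the lens; pixels are square), "cx", "cy" (the principal point, pixels), "extrinsics" (4x4, takes a point from world to camera coordinates); the wrist camera has in their place "tool_from_camera" (4x4, takes a point from camera to tool coordinates, whose origin is the TCP and whose axes are the flange's). Camera axes: x right, y up, looking along -z (the intrinsics and any distortion apply to the point x, -y, -z); pixel columns grow to the right and rows downward; lengths in m; the calibration is good to about 2 mm. A picture is of the moment at which its call begins: read the wrist's pose just before it. calibration takes no time and is no camera call.
- robot.hand_in(): hands the job in; it is judged then, once.
The state is a dict: "clock": time; "joint_pos": joint angles; "qvel": joint speeds; "joint_efforts": joint torques, N m; "tcp_pos": TCP position; "eef_rot": TCP orientation; "contact_force": force on the tool from outside, world axes, zero at the start; "torque": the same for the moment, N m; "opening": finger opening in m; "grasp_force": force on a finger pad.
Only numpy, scipy, OpenCV 4.12 (cv2) and the standard library are available. Lean on these libraries where they do the work, as an engineer would, in place of code of your own. Each camera call takes 0.05 s, during which the arm holds its last target. There are 200 camera calls.

### The job

Take the lid off the blue vaccine cool box for drying: by its black bar, swing the lid up on its hinges until it stands upright, then lift it straight up off the two hinge pins. Lean it gently on the steel draining rest, hinge hooks down between the front lip and the sloping strips and its outer face against the strips, and let go. Leave the vials standing in the box and do not disturb the jar or the timer.

Things in the scene. Friction and masses are not known exactly. Their poses are not given: they have to be found in the camera images.
- cool_box: open blue box fixed to the desk, 100 (x) x 180 (y) x 75 (z) mm, walls 8 mm, floor 10 mm. Origin on the desk below the middle of the hinge line; x points from the box's front to its back (away from the robot), y along the hinge line, z up. The walls span x -120 to -20 mm, y +-90 mm
- hinge (a point): middle of the hinge line, 81 mm above the desk, fixed to the cool box, same axes. Two steel pins of the box lie on this line along y, between small ears: diameter 8 mm, 33 mm long, centred at y +-60 mm
- shelf_edge (a point): middle of the lower front edge of a wooden shelf board fixed behind the box: 420 mm above the desk, 5 mm behind the hinge line, axes as the box. Board 130 x 270 x 14 mm, on side panels at y +-126 mm that begin 45 mm behind the hinge line. A gripper pointing straight down cannot stand over the hinge line; leaning back towards the robot by about 35 degrees it clears the board
- lid: loose white lid, 0.18 to 0.29 kg. Origin on its hinge line midway between its hooks (closed: at point hinge, axes as the box). Plate x -124 to -12, y +-90, z +-6 mm; below it an 8 mm deep plug (x -109 to -31, y +-79 mm) sits in the box mouth. It opens turning about +y: upright, its -x axis points up, its z axis (outer face) to the back. It does not stay up by itself
- hook (a point): on the lid's hinge line in its left hook (y +60 mm; the other at y -60), lid axes. Hooks are 16 mm wide, reach x +7, z +-10.5 mm; each is a slot round the pin, 13 mm wide, from x -5.5 mm, open to +x. Upright it opens downward: 11 mm of lift frees the lid. Before that, lead the bar on its arc about the hinge, radius true within 5 mm, or the hooks slip off the pins
- bar (a point): middle of the lid's black round grip bar, diameter 12 mm, along y, 160 mm from the hinge line (lid x -160, z 0 mm). It stands 36 mm off the plate's front edge on two arms at y +-50 mm (90 mm free between them). Pinched with 10 N it turns between the finger pads; with 40 N it holds the lid's angle
- rest: steel draining rest fixed to the desk, base 150 x 200 x 4 mm. Origin on the desk below point seat; x points to the back (away from the robot), y along its lip, z up. Two strips, 16 mm wide at y +-30 mm, slope back 30 degrees from vertical (tops lean to +x), up to 107 mm along the slope; the lid's hooks go outside them
- lip (a point): middle of the inner top edge of the rest's front lip: 19 mm in front of the rest's origin, 24 mm above the desk
- seat (a point): on the rest, 15.3 mm above the desk, rest axes: the lid's origin comes here when it leans properly, hooks on the base and plate on the strips, leaning 30 degrees back from upright; its bar is then 80 mm behind and 139 mm above this point, its y axis along the rest's y axis
- vial_red: vial with crimson cap, diameter 25, height 43 mm, loose, standing on the 10 mm thick floor in the box; origin at the middle of its underside
- vial_green: brown vial with green cap, diameter 29, height 49 mm, loose, standing in the box; origin at the middle of its underside
- iodine: red-brown jar, diameter 68, height 68 mm, loose, standing on the desk between box and rest; origin at the middle of its underside
- timer: white and green wind-up timer, diameter 68, height 44 mm, loose, standing on the desk farther back than the jar; origin at the middle of its underside

How it is judged:
On the way, in this order (a step that is already met when the one before it is completed fails the run):
1. the lid stands upright (within 11 degrees) with its hooks still on the pins (angle between lid's own z axis and vertical between 1.38 and 1.76 rad and distance between lid and hinge below 0.009 m), for 0.1 s.
2. the lid is lifted straight up off the pins: upright within 20 degrees, its hinge line 13 mm or more above the pins and not yet 25 mm to the side (z of lid in the frame of hinge above 0.013 m and horizontal distance between lid and hinge below 0.025 m and angle between lid's own z axis and vertical between 1.22 and 1.92 rad), for 0.05 s.
At the end, for the whole second after the job is handed in: The lid leans at rest on the draining rest: hinge line -15 to +12 mm in x and 20 mm in y from the seat point and at most 10 mm above it, square within 7 degrees, bar 55 to 110 mm behind and over 110 mm above that point; both vials stand within 30 mm of where they were (x of lid in the frame of seat between -0.015 and 0.012 m and y of lid in the frame of seat between -0.02 and 0.02 m and z of lid in the frame of seat below 0.01 m and angle between the y axis of lid and the y axis of rest, either way round below 0.12 rad and x of bar in the frame of seat between 0.055 and 0.11 m and z of bar in the frame of seat above 0.11 m and angle between lid's own z axis and vertical above 1.8 rad and linear speed of lid below 0.02 m/s and angle between each of vial_red, vial_green's own z axis and vertical below 0.2 rad and distance of each of vial_red, vial_green from where it was at the start of the episode below 0.03 m); the robot touches nothing.
It fails at once if the lid is dropped or pressed hard on the rest (over 40 N) (contact force between lid and rest above 40 N).
It fails at once if the jar or the timer is moved by more than 25 mm (distance of any of iodine, timer from where it was at the start of the episode above 0.025 m).
It fails at once if a vial is knocked over (angle between any of vial_red, vial_green's own z axis and vertical above 0.7 rad).
It also fails if it takes over 51 s, if anything falls off the work surface, if the arm or the gripper's body presses on something with over 40 N, if the wrist force passes 120 N, or if a joint passes its speed limit or range.

## Working session

There is one attempt and no reset: what is moved stays moved. The work goes in short steps, Python scripts to look and compute and a tool call to move; the robot and the scene stay as the last step left them, time stands still between calls to the robot, and variables do not carry over. Pictures are saved under pics/ and viewed, at most 10 in all, crops included, and the job is handed in when it is done.

Besides the shell and the picture viewer there is one more tool, called after "Call:" as a command line: name --argument value ..., lists and objects as JSON in quotes. arm_command: Moves the arm, as the interface text tells. Its arguments: {"type":"object","properties":{"targets":{"type":"array"},"grip_force":{"type":"number"}},"required":["targets"]}

```bash
mkdir -p pics
python3 - <<'E'
from bench import robot
import cv2,numpy as np
for n in ["scene","side","wrist"]:
    im=robot.capture(n); cv2.imwrite(f"pics/{n}0.png",im[:,:,::-1]); c=robot.calibration(n); print(n,c)
s=robot.state();print(s)
E
```

```text
scene {'vfov': 56.705247098756445, 'cx': 321.3050373424411, 'cy': 239.96507819889808, 'extrinsics': array([[ 0.89243308, -0.45108805, -0.00909795, -0.48971341],
       [ 0.19233239,  0.36211505,  0.91207508, -0.33513341],
       [-0.40813166, -0.8157158 ,  0.40992229, -0.98905078],
       [ 0.        ,  0.        ,  0.        ,  1.        ]])}
side {'vfov': 48.89484404784559, 'cx': 310.1941490408314, 'cy': 233.1858776799699, 'extrinsics': array([[-9.96810334e-01,  7.98050115e-02,  5.64715130e-04,
         5.50206886e-01],
       [-3.20913561e-02, -4.07298087e-01,  9.12731293e-01,
        -1.96991606e-01],
       [ 7.30705387e-02,  9.09801862e-01,  4.08559993e-01,
        -1.54307783e+00],
       [ 0.00000000e+00,  0.00000000e+00,  0.00000000e+00,
         1.00000000e+00]])}
wrist {'vfov': 61.78687640186796, 'cx': 322.4339832338572, 'cy': 237.4311232862975, 'tool_from_camera': array([[ 1.10429915e-03,  9.64468464e-01,  2.64195691e-01,
         6.59899515e-02],
       [ 9.99999375e-01, -1.11168855e-03, -1.21538377e-04,
        -4.56031839e-04],
       [ 1.76483393e-04,  2.64195660e-01, -9.64469088e-01,
         3.03991160e-02],
       [ 0.00000000e+00,  0.00000000e+00,  0.00000000e+00,
         1.00000000e+00]])}
{'clock': 0.15, 'joint_pos': array([-3.69161227e-02,  2.64601646e-01,  1.60508608e+00,  2.26703937e-05,
        1.27370880e+00, -3.68826225e-02]), 'qvel': array([-0.0005738 , -0.00267235, -0.00424678, -0.00019961,  0.00049325,
       -0.00116268]), 'joint_efforts': array([-4.44535381e-04, -5.15905774e+01, -3.67958951e+01, -2.06692371e-04,
        8.09489022e-03,  2.50629785e-05]), 'tcp_pos': array([6.74730467e-01, 1.00348564e-06, 4.03619311e-01]), 'eef_rot': array([-6.68230938e-04,  7.07120691e-01,  7.07092296e-01, -6.05862012e-04]), 'contact_force': array([-0.47256687, -0.75280104, -0.5598312 ]), 'torque': array([ 0.0511389 , -0.00334988,  0.03760353]), 'grasp_force': 0.0, 'opening': 0.08556542077030109}
```

View pics/scene0.png

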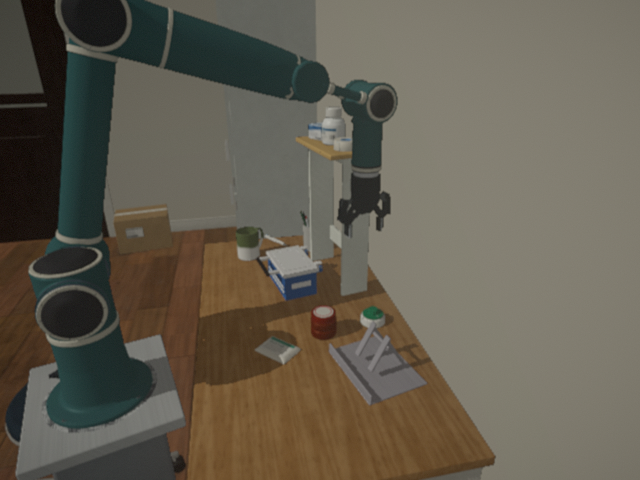

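View pics/side0.png

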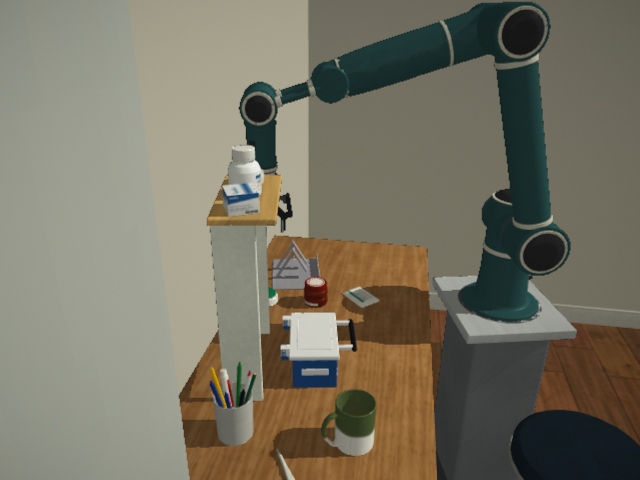

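View pics/wrist0.png

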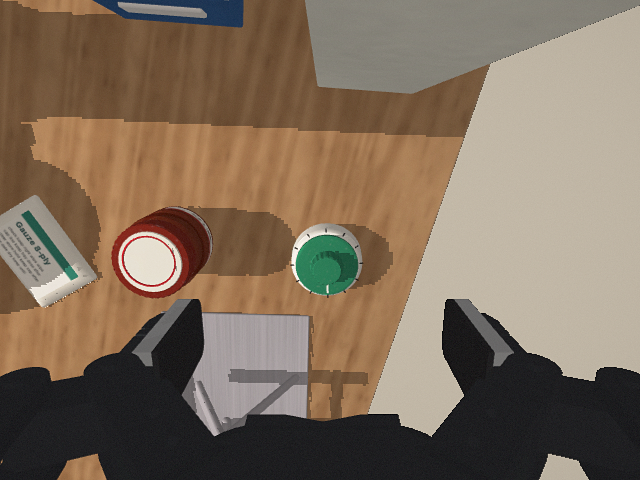

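The scene picture shows the rest at right front (350,360), the jar at (323,322), the timer at (372,316) and the box with its lid at (293,270). In the side picture the lid corners are at (291,315), (336,315), (339,358) and (291,358), with the bar from (350,320) to (354,350). The wrist picture shows the jar (150,260), the timer (327,262) and the rest's base corner (310,316).

```bash
cat > h.py <<'E'
import numpy as np, cv2
from bench import robot
from scipy.spatial.transform import Rotation as R
from scipy.optimize import least_squares
def T(p,q):
    M=np.eye(4);M[:3,:3]=R.from_quat([q[1],q[2],q[3],q[0]]).as_matrix();M[:3,3]=p;return M
def cam(n,tcp=None):
    c=robot.calibration(n);f=240/np.tan(np.radians(c["vfov"]/2))
    E=c["extrinsics"] if n!="wrist" else np.linalg.inv(tcp@c["tool_from_camera"])
    return f,c["cx"],c["cy"],E
def proj(C,P):
    f,cx,cy,E=C;P=np.atleast_2d(P);q=P@E[:3,:3].T+E[:3,3]
    return np.c_[cx+f*q[:,0]/-q[:,2],cy+f*-q[:,1]/-q[:,2]]
def atz(C,uv,z):
    f,cx,cy,E=C;uv=np.atleast_2d(uv);d=np.c_[(uv[:,0]-cx)/f,-(uv[:,1]-cy)/f,-np.ones(len(uv))]@E[:3,:3]
    o=-E[:3,:3].T@E[:3,3];return o+d*((z-o[2])/d[:,2])[:,None]
def tri(obs):  # obs: list of (C,uv)
    def r(p):return np.concatenate([(proj(C,p)[0]-uv)/C[0] for C,uv in obs])
    s=least_squares(r,[.7,0,.1]);return s.x,np.linalg.norm(s.fun)
def tcpnow():
    s=robot.state();return T(s["tcp_pos"],s["eef_rot"])
E
python3 - <<'E'
from h import *
np.set_printoptions(precision=4,suppress=True)
side=cam("side");sc=cam("scene");w=cam("wrist",tcpnow())
print("lid",atz(side,[[291,315],[336,315],[339,358],[291,358]],.087))
print("bar",atz(side,[[350,320],[354,350]],.081))
print("jar,timer w",atz(w,[150,260],.068),atz(w,[327,262],.044))
print("rest corner",atz(w,[310,316],.004))
print("rest scene",atz(sc,[[331,348],[390,335],[424,380],[372,402]],.004))
print("shelf scene",atz(sc,[[296,138],[328,156]],.434), "side shelf",atz(side,[[282,180],[267,223]],.434))
E
```

```text
lid [[0.613  0.1631 0.087 ]
 [0.5013 0.172  0.087 ]
 [0.5161 0.3428 0.087 ]
 [0.621  0.3345 0.087 ]]
bar [[0.4683 0.1878 0.081 ]
 [0.4774 0.3089 0.081 ]]
jar,timer w [[ 0.5354 -0.0366  0.068 ]] [[ 0.6776 -0.0462  0.044 ]]
rest corner [[ 0.6611 -0.1173  0.004 ]]
rest scene [[ 0.5215 -0.1077  0.004 ]
 [ 0.683  -0.1313  0.004 ]
 [ 0.6542 -0.3058  0.004 ]
 [ 0.5136 -0.3085  0.004 ]]
shelf scene [[0.6443 0.352  0.434 ]
 [0.6227 0.0992 0.434 ]] side shelf [[0.6275 0.1458 0.434 ]
 [0.6625 0.3912 0.434 ]]
```

Call:
arm_command --targets '[{"tx": -4.5,"ty": -2.2},{"tx": -4.5,"ty": -2.2},{"tx": -4.0,"ty": -2.2},{"tx": -3.0,"ty": -2.0},{"tx": 0}]'

```text
validation failed for argument at $.ta...
```

Run:
```python
from h import *
t=tcpnow();np.save("t1.npy",t);print(t[:3,3])
im=robot.capture("wrist");cv2.imwrite("pics/w1.png",im[:,:,::-1])
```

```text
[6.74730467e-01 1.00348564e-06 4.03619311e-01]
```

Call:
arm_command --targets '[{"tx": 5,"ty": -1.5},{"tx": 5,"ty": -1.5},{"tx": 0}]'

```text
validation failed for argument at $.ta...
```

Run:
```python
from h import *
t=tcpnow();np.save("t2.npy",t);print(t[:3,3])
im=robot.capture("wrist");cv2.imwrite("pics/w2.png",im[:,:,::-1])
```

```text
[6.74780480e-01 2.77632224e-05 4.03812782e-01]
```

Call:
arm_command --targets '[{"tx": 5.5,"ty": -1.0},{"tx": 5.5,"ty": -1.0},{"tx": 5.5,"ty": -1.5},{"tx": 5.5,"ty": -1.5},{"tx": 5.0,"ty": -1.5}]'

```text
validation failed for argument at $.ta...
```

Call:
arm_command --targets '[{"tx": 2,"ty": 0},{"tx": 0}]'

```text
validation failed for argument at $.ta...
```

Run:
```python
from h import *
t=tcpnow();np.save("t3.npy",t);print(t[:3,3])
im=robot.capture("wrist");cv2.imwrite("pics/w3.png",im[:,:,::-1])
a=[cv2.imread(f"pics/w{i}.png") for i in (1,2,3)]
cv2.imwrite("pics/c1.png",np.hstack([cv2.resize(x,(400,300),interpolation=cv2.INTER_AREA) for x in a[:2]]))
```

```text
[6.74852765e-01 2.00165163e-05 4.04000398e-01]
```

Every row probably needs all seven fields, so I'll resend the first move with all of them.

Call:
arm_command --targets '[{"tx": -4.5,"ty": -2.2,"tz": 0,"wx": 0,"wy": 0,"wz": 0,"gripper": 8.5},{"tx": -4.5,"ty": -2.2,"tz": 0,"wx": 0,"wy": 0,"wz": 0,"gripper": 8.5},{"tx": -4.0,"ty": -2.2,"tz": 0,"wx": 0,"wy": 0,"wz": 0,"gripper": 8.5},{"tx": -3.0,"ty": -2.0,"tz": 0,"wx": 0,"wy": 0,"wz": 0,"gripper": 8.5},{"tx": 0,"ty": 0,"tz": 0,"wx": 0,"wy": 0,"wz": 0,"gripper": 8.5}]'

```text
clock: 0.92
tcp_pos: [0.5878, -0.162, 0.4048]
eef_rot: [0.0, 0.708, 0.706, -0.0]
contact_force: [1.6, 0.9, -0.1]
opening: 0.0854
grasp_force: 0.0
```

```bash
cat > snap.py <<'E'
from h import *
import sys
i=sys.argv[1];t=tcpnow();np.save(f"t{i}.npy",t);print(t[:3,3])
cv2.imwrite(f"pics/w{i}.png",robot.capture("wrist")[:,:,::-1])
E
python3 snap.py 1
```

```text
[ 0.58776086 -0.16196203  0.40476087]
```

Call:
arm_command --targets '[{"tx": 5,"ty": -1.5,"tz": 0,"wx": 0,"wy": 0,"wz": 0,"gripper": 8.5},{"tx": 5,"ty": -1.5,"tz": 0,"wx": 0,"wy": 0,"wz": 0,"gripper": 8.5},{"tx": 0,"ty": 0,"tz": 0,"wx": 0,"wy": 0,"wz": 0,"gripper": 8.5}]'

```text
clock: 1.35
tcp_pos: [0.5585, -0.0563, 0.4047]
eef_rot: [-0.001, 0.705, 0.709, 0.0]
contact_force: [0.4, -0.9, 0.3]
opening: 0.085
grasp_force: 0.0
```

```bash
python3 snap.py 2
```

```text
[ 0.55854564 -0.0562616   0.40467749]
```

Call:
arm_command --targets '[{"tx": 5.5,"ty": -1.0,"tz": 0,"wx": 0,"wy": 0,"wz": 0,"gripper": 8.5},{"tx": 5.5,"ty": -1.0,"tz": 0,"wx": 0,"wy": 0,"wz": 0,"gripper": 8.5},{"tx": 5.5,"ty": -1.0,"tz": 0,"wx": 0,"wy": 0,"wz": 0,"gripper": 8.5},{"tx": 5.5,"ty": -1.0,"tz": 0,"wx": 0,"wy": 0,"wz": 0,"gripper": 8.5},{"tx": 0,"ty": 0,"tz": 0,"wx": 0,"wy": 0,"wz": 0,"gripper": 8.5}]'

```text
clock: 2.02
tcp_pos: [0.5189, 0.1631, 0.4049]
eef_rot: [-0.0, 0.705, 0.709, 0.001]
contact_force: [0.5, 0.1, -0.3]
opening: 0.0846
grasp_force: 0.0
```

```bash
python3 snap.py 3
```

```text
[0.51893874 0.16314048 0.40485283]
```

Call:
arm_command --targets '[{"tx": 4.5,"ty": -1.5,"tz": 0,"wx": 0,"wy": 0,"wz": 0,"gripper": 8.5},{"tx": 4.5,"ty": -1.5,"tz": 0,"wx": 0,"wy": 0,"wz": 0,"gripper": 8.5},{"tx": 0,"ty": 0,"tz": 0,"wx": 0,"wy": 0,"wz": 0,"gripper": 8.5}]'

```text
clock: 2.45
tcp_pos: [0.4892, 0.2509, 0.4047]
eef_rot: [0.0, 0.706, 0.708, 0.0]
contact_force: [0.5, 0.3, -0.1]
opening: 0.0849
grasp_force: 0.0
```

```bash
python3 snap.py 4
python3 - <<'E'
import cv2,numpy as np
a=[cv2.resize(cv2.imread(f"pics/w{i}.png"),(400,300),interpolation=cv2.INTER_AREA) for i in (1,2,3,4)]
cv2.imwrite("pics/c1.png",np.vstack([np.hstack(a[:2]),np.hstack(a[2:])]))
E
```

```text
[0.4891811  0.25093239 0.40469744]
```

View pics/c1.png

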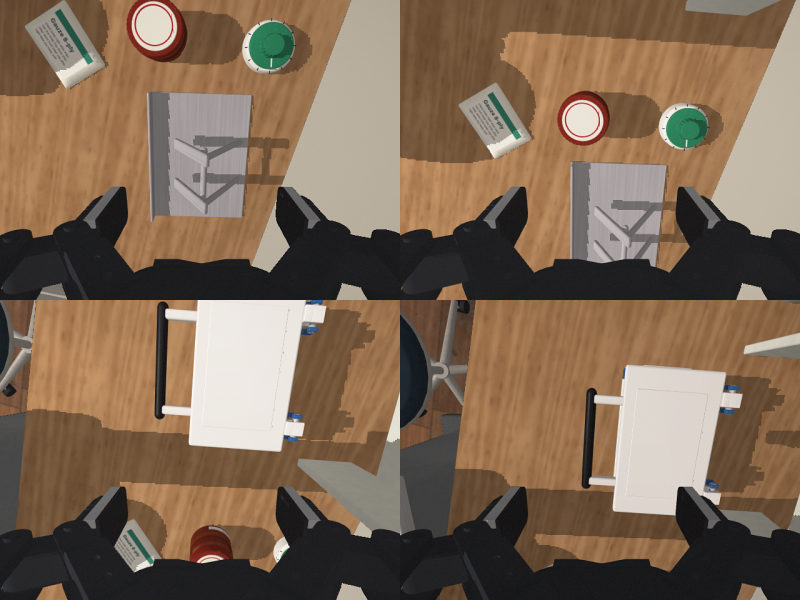

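The composite (1.6x reduced) shows the rest's base at full-size pixels (240,149)-(403,152)-(389,347)-(245,349) in w1. The bar runs from about (304,144) to (298,298) and the lid plate corners start at (360,104) in w4. I'll enlarge these crops for accurate points.

Run:
```python
import cv2,numpy as np
a=cv2.imread("pics/w1.png")[140:360,230:420];b=cv2.imread("pics/w4.png")[90:350,285:565];c=cv2.imread("pics/w3.png")[0:100,240:530]
k=cv2.INTER_CUBIC
o=np.zeros((600,800,3),np.uint8)
A=cv2.resize(a,None,fx=2,fy=2,interpolation=k);o[:440,:380]=A
B=cv2.resize(b,None,fx=1.5,fy=1.5,interpolation=k);o[:390,380:800]=B
c=cv2.imread("pics/w3.png")[0:200,240:540];o[395:595,385:685]=c
cv2.imwrite("pics/c2.png",o)
```

```text
(no output)
```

View pics/c2.png

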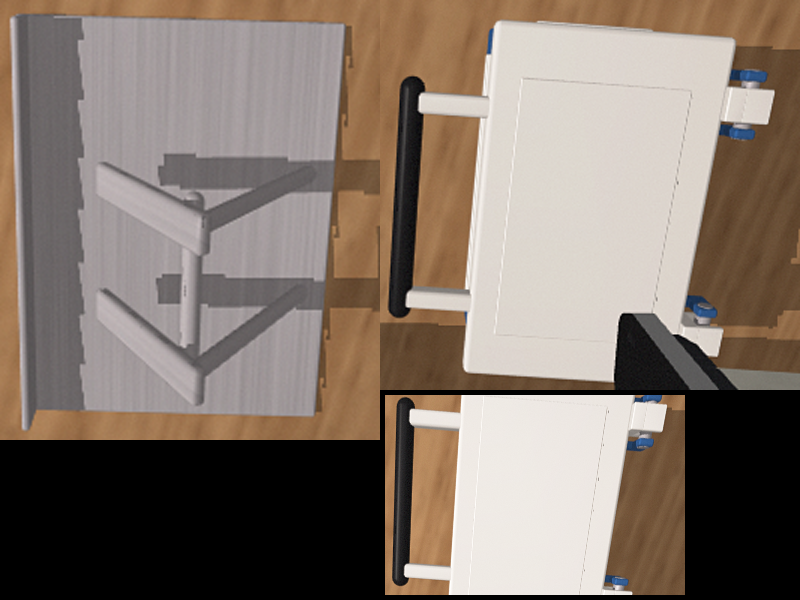

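```bash
cat > fit.py <<'E'
from h import *
np.set_printoptions(precision=4,suppress=True)
C1,C2,C3,C4=[cam("wrist",np.load(f"t{i}.npy")) for i in (1,2,3,4)]
p4=lambda u,v:np.array([285+(u-380)/1.5,90+v/1.5]);p3=lambda u,v:np.array([240+u-385.,v-395.]);p1=lambda u,v:np.array([230+u/2,140+v/2])
bt=tri([(C4,p4(412,76)),(C3,p3(405,398))]);bb=tri([(C4,p4(399,318)),(C3,p3(400,585))]);print("bar ends",bt,bb)
def W(q,P):
    P=np.atleast_2d(np.array(P,float));c,s=np.cos(q[2]),np.sin(q[2]);return np.c_[q[0]+c*P[:,0]-s*P[:,1],q[1]+s*P[:,0]+c*P[:,1],P[:,2]]
# box: model points in box frame, pixels in w4
M=[(-.124,.09,.087),(-.012,.09,.087),(-.124,-.09,.087),(0.007,.068,.087),(.007,-.052,.087)]
U=[p4(497,20),p4(735,38),p4(464,370),p4(773,91),p4(722,324)]
bar=[(-.16,.0,.081)];ub=(p4(412,76)+p4(399,318))/2
L=(M[:3]+bar,np.array(U[:3]+[ub]))
r=least_squares(lambda q:(proj(C4,W(q,L[0]))-L[1]).ravel(),[.63,.25,-.05]);print("box",r.x,"res",r.fun.reshape(-1,2));box=r.x
print("hinge",W(box,[0,0,.081]),"bar",W(box,[-.16,0,.081]))
lo=lambda z:W
# rest: y,yaw from base right corners, x from lip
br=[p1(345,23),p1(313,416)];li=[p1(21,17),p1(33,427)]
B=atz(C1,br,.004);Lp=atz(C1,li,.024);print("base right",B,"\nlip",Lp, "lens",np.linalg.norm(B[0]-B[1]),np.linalg.norm(Lp[0]-Lp[1]))
print("yaws",[np.arctan2(-(a[0]-a[1])[0],(a[0]-a[1])[1]) for a in (B,Lp)])
yaw=np.mean([np.arctan2(-(a[0]-a[1])[0],(a[0]-a[1])[1]) for a in (B,Lp)])
m=(Lp[0]+Lp[1])/2; mb=(B[0]+B[1])/2
ex=np.array([np.cos(yaw),np.sin(yaw)]);ey=np.array([-ex[1],ex[0]])
o=ex*(ex@m[:2]+.019)+ey*(ey@(m+mb)[:2]/2);rest=np.r_[o,yaw];print("rest",rest,"base back x rel",(mb[:2]-o)@ex)
sp=[(x,y,z) for y in (38,22,-22,-38) for x,z in ((5.2+.5*s,12.3+.866*s) for s in (-9.6,97.4,107))]
sp=np.array(sp)/1000
print("strip px (comp)",np.c_[sp*1000,(proj(C1,W(rest,sp))-[230,140])*2])
np.save("box.npy",box);np.save("rest.npy",rest)
E
python3 fit.py
```

```text
bar ends (array([0.477 , 0.3079, 0.0807]), np.float64(0.0007859876548778411)) (array([0.4697, 0.1856, 0.0855]), np.float64(0.0001443712922909928))
box [ 0.6327  0.2356 -0.072 ] res [[-1.0001 -2.049 ]
 [ 3.0464 -1.1212]
 [-1.7874  1.8271]
 [-0.5515  2.6025]]
hinge [[0.6327 0.2356 0.081 ]] bar [[0.4731 0.2471 0.081 ]]
base right [[ 0.6597 -0.1172  0.004 ]
 [ 0.6532 -0.3165  0.004 ]] 
lip [[ 0.5173 -0.1132  0.024 ]
 [ 0.5122 -0.3103  0.024 ]] lens 0.1993950363429962 0.19721230758371353
yaws [np.float64(-0.03256048492117728), np.float64(-0.026338443728913828)]
rest [ 0.5337 -0.2128 -0.0294] base back x rel 0.12276956806554026
strip px (comp) [[  0.4     38.       3.9864  74.7188 148.4556]
 [ 53.9     38.      96.6484 189.1028 206.1171]
 [ 58.7     38.     104.962  202.9064 213.0756]
 [  0.4     22.       3.9864  75.0247 181.3364]
 [ 53.9     22.      96.6484 187.8512 248.1438]
 [ 58.7     22.     104.962  201.415  256.1753]
 [  0.4    -22.       3.9864  75.8319 268.1162]
 [ 53.9    -22.      96.6484 184.5883 357.7027]
 [ 58.7    -22.     104.962  197.5328 368.3656]
 [  0.4    -38.       3.9864  76.1138 298.4149]
 [ 53.9    -38.      96.6484 183.4627 395.4975]
 [ 58.7    -38.     104.962  196.1955 407.0126]]
```

The bar triangulates at about (0.473, 0.247, 0.083), which agrees with the text's height. The rest's seat is near (0.535, -0.2125). Plan: tilt the tool 35° with yaw −0.068, grasp the bar, swing with a light grip and fixed tool orientation, then clamp hard.

```bash
cat > plan.py <<'E'
from h import *
np.set_printoptions(precision=3,suppress=True)
def pose(g,alpha,yaw,back=0):
    """TCP pose with grasp point at g (world), tilt alpha deg, box yaw"""
    Rm=R.from_euler("z",yaw)*R.from_euler("y",-alpha,degrees=True)*R.from_quat([.5**.5,.5**.5,0,0])
    M=np.eye(4);M[:3,:3]=Rm.as_matrix();M[:3,3]=np.array(g)-M[:3,2]*(.155+back);return M
def delta(A,B):
    D=np.linalg.inv(A)@B;return np.r_[D[:3,3]*100,R.from_matrix(D[:3,:3]).as_rotvec()]
E
python3 - <<'E'
from plan import *
g=[.473,.247,.083];t=tcpnow()
P=pose(g,35,-.068,.06);print(P[:3,3],delta(t,P)); Q=pose(g,35,-.068);print(delta(P,Q))
E
```

```text
[0.35  0.255 0.259] [  0.583 -13.963  14.548  -0.61   -0.02    0.067]
[-0.  0.  6. -0.  0. -0.]
```

Call:
arm_command --targets '[{"tx": 0.3,"ty": -4.5,"tz": 0,"wx": 0,"wy": 0,"wz": 0.067,"gripper": 2.6},{"tx": 0,"ty": -4.5,"tz": 0,"wx": 0,"wy": 0,"wz": 0,"gripper": 2.6},{"tx": 0,"ty": -4.5,"tz": 0,"wx": -0.1,"wy": 0,"wz": 0,"gripper": 2.6},{"tx": 0,"ty": 0,"tz": 3,"wx": -0.18,"wy": 0,"wz": 0,"gripper": 2.6},{"tx": 0,"ty": 0,"tz": 3,"wx": -0.18,"wy": 0,"wz": 0,"gripper": 2.6}]'

```text
clock: 3.12
tcp_pos: [0.3663, 0.2569, 0.3465]
eef_rot: [0.169, 0.711, 0.664, 0.159]
contact_force: [0.4, -0.9, 0.0]
opening: 0.0261
grasp_force: 0.0
```

Call:
arm_command --targets '[{"tx": 0,"ty": 0,"tz": 0,"wx": -0.15,"wy": 0,"wz": 0,"gripper": 2.6},{"tx": 0,"ty": 0,"tz": 0,"wx": 0,"wy": 0,"wz": 0,"gripper": 2.6},{"tx": 0,"ty": 0,"tz": 0,"wx": 0,"wy": 0,"wz": 0,"gripper": 2.6}]'

```text
clock: 3.5
tcp_pos: [0.3663, 0.2578, 0.3467]
eef_rot: [0.219, 0.698, 0.651, 0.205]
contact_force: [0.3, -0.0, -0.1]
opening: 0.0257
grasp_force: 0.0
```

Run:
```python
from plan import *
g=[.473,.247,.083];t=tcpnow();print(t,robot.state()["joint_pos"],robot.state()["opening"])
P=pose(g,35,-.068,.05);print(P[:3,3],delta(t,P))
```

```text
[[ 0.069  0.819  0.57   0.366]
 [ 0.998 -0.057 -0.039  0.258]
 [ 0.     0.572 -0.821  0.347]
 [ 0.     0.     0.     1.   ]] [ 0.715 -0.255  2.296 -0.634  0.749  1.18 ] 0.02572765219428421
[0.356 0.255 0.251] [-0.352 -6.327  7.268 -0.002  0.    -0.001]
```

Call:
arm_command --targets '[{"tx": -0.15,"ty": -3.2,"tz": 2.8,"wx": 0,"wy": 0,"wz": 0,"gripper": 2.6},{"tx": -0.1,"ty": -3.1,"tz": 2.5,"wx": 0,"wy": 0,"wz": 0,"gripper": 2.6},{"tx": -0.1,"ty": 0,"tz": 2.0,"wx": 0,"wy": 0,"wz": 0,"gripper": 2.6},{"tx": 0,"ty": 0,"tz": 1.0,"wx": 0,"wy": 0,"wz": 0,"gripper": 2.6},{"tx": 0,"ty": 0,"tz": 0,"wx": 0,"wy": 0,"wz": 0,"gripper": 2.6}]'

```text
clock: 4.12
tcp_pos: [0.3623, 0.255, 0.2423]
eef_rot: [0.219, 0.697, 0.651, 0.205]
contact_force: [-0.5, 0.3, -0.8]
opening: 0.0259
grasp_force: 0.0
```

```bash
python3 snap.py 5
python3 - <<'E'
from plan import *
g=[.473,.247,.083];t=tcpnow();print(robot.state()["joint_pos"])
print(delta(t,pose(g,35,-.068)))
C=cam("wrist",t)
print("pred bar ends",proj(C,[[.477,.308,.083],[.4697,.1856,.083]]), "plate",proj(C,[[.515,.33,.087],[.503,.15,.087]]))
side=robot.capture("side");cv2.imwrite("pics/s5.png",side[:,:,::-1])
a=cv2.imread("pics/w5.png");b=cv2.resize(cv2.imread("pics/s5.png")[230:430,240:400],(480,600),interpolation=cv2.INTER_CUBIC)
o=np.zeros((600,800,3),np.uint8);o[:300,:400]=cv2.resize(a,(400,300),interpolation=cv2.INTER_AREA);o[300:600,:400]=cv2.resize(b,(240,300))[:, :].repeat(1,0) if False else 0
o[:,400:]=cv2.resize(cv2.imread("pics/s5.png")[250:400,280:380],(400,600),interpolation=cv2.INTER_CUBIC)
o[300:,:400]=cv2.resize(a[100:400,120:520],(400,300))
cv2.imwrite("pics/c5.png",o)
E
```

```text
[0.36230394 0.25503368 0.24231658]
[ 0.717 -0.105  2.399 -0.863  0.562  1.467]
[-0.068 -0.057  3.96  -0.    -0.    -0.001]
pred bar ends [[320.993 142.275]
 [322.953 404.253]] plate [[396.708  81.57 ]
 [380.809 435.604]]
```

View pics/c5.png

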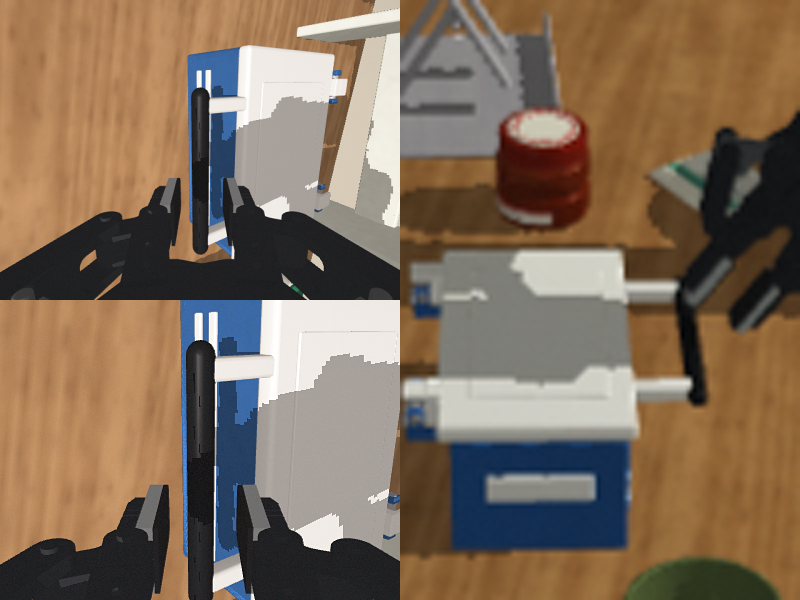

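The picture shows the bar ends at about (320,141) and (320,405), within 3 px of prediction, centred between the fingers. I'll advance 4 cm and close lightly.

Call:
arm_command --targets '[{"tx": -0.05,"ty": -0.05,"tz": 1.5,"wx": 0,"wy": 0,"wz": 0,"gripper": 2.6},{"tx": 0,"ty": -0.05,"tz": 1.5,"wx": 0,"wy": 0,"wz": 0,"gripper": 2.6},{"tx": 0,"ty": 0,"tz": 1.05,"wx": 0,"wy": 0,"wz": 0,"gripper": 2.6},{"tx": 0,"ty": 0,"tz": 0,"wx": 0,"wy": 0,"wz": 0,"gripper": 2.6}]'

```text
clock: 4.72
tcp_pos: [0.3837, 0.253, 0.2081]
eef_rot: [0.219, 0.697, 0.651, 0.205]
contact_force: [-0.8, 0.5, 0.5]
opening: 0.0258
grasp_force: 0.0
```

Call:
arm_command --targets '[{"tx": 0,"ty": 0,"tz": 0,"wx": 0,"wy": 0,"wz": 0,"gripper": 1.0},{"tx": 0,"ty": 0,"tz": 0,"wx": 0,"wy": 0,"wz": 0,"gripper": 1.0},{"tx": 0,"ty": 0,"tz": 0,"wx": 0,"wy": 0,"wz": 0,"gripper": 0.6},{"tx": 0,"ty": 0,"tz": 0,"wx": 0,"wy": 0,"wz": 0,"gripper": 0.6}]' --grip_force 20

```text
clock: 5.22
tcp_pos: [0.3837, 0.2532, 0.2087]
eef_rot: [0.219, 0.697, 0.651, 0.206]
contact_force: [0.5, 0.1, 3.6]
opening: 0.0112
grasp_force: 19.6
```

Run:
```python
from plan import *
t=tcpnow();s=robot.state();np.save("tg.npy",t);y=t[:3,1];z=t[:3,2];g=t[:3,3]+.155*z
print(g,"f",s["contact_force"])
yaw=-.068;ex=np.array([np.cos(yaw),np.sin(yaw),0]);ez=np.array([0,0,1.])
th=np.radians(np.linspace(0,90,21));p=-.16*np.cos(th)[:,None]*ex+.16*np.sin(th)[:,None]*ez
d=np.diff(p,axis=0)*100
print(np.c_[d@t[:3,0],d@y,d@z].round(2))
```

```text
[0.472 0.247 0.082] f [0.452 0.072 3.61 ]
[[ 0.    0.76 -1.  ]
 [ 0.    0.84 -0.94]
 [ 0.    0.91 -0.87]
 [ 0.    0.97 -0.79]
 [ 0.    1.03 -0.72]
 [ 0.    1.09 -0.63]
 [-0.    1.13 -0.55]
 [-0.    1.17 -0.46]
 [-0.    1.2  -0.36]
 [-0.    1.23 -0.27]
 [-0.    1.24 -0.17]
 [-0.    1.25 -0.07]
 [-0.    1.26  0.03]
 [-0.    1.25  0.13]
 [-0.    1.24  0.22]
 [-0.    1.21  0.32]
 [-0.    1.19  0.41]
 [-0.    1.15  0.51]
 [-0.    1.11  0.59]
 [-0.    1.06  0.68]]
```

Call:
arm_command --targets '[{"tx": 0,"ty": 0.76,"tz": -1.0,"wx": 0,"wy": 0,"wz": 0,"gripper": 0.6},{"tx": 0,"ty": 0.84,"tz": -0.94,"wx": 0,"wy": 0,"wz": 0,"gripper": 0.6},{"tx": 0,"ty": 0.91,"tz": -0.87,"wx": 0,"wy": 0,"wz": 0,"gripper": 0.6},{"tx": 0,"ty": 0.97,"tz": -0.79,"wx": 0,"wy": 0,"wz": 0,"gripper": 0.6},{"tx": 0,"ty": 1.03,"tz": -0.72,"wx": 0,"wy": 0,"wz": 0,"gripper": 0.6}]'

```text
clock: 5.85
tcp_pos: [0.3948, 0.2518, 0.2683]
eef_rot: [0.219, 0.697, 0.652, 0.204]
contact_force: [-0.6, -0.2, -2.0]
opening: 0.011
grasp_force: 19.4
```

```bash
cat > arc.py <<'E'
from plan import *
t=tcpnow();s=robot.state();g0=np.load("tg.npy");p=lambda t:t[:3,3]+.155*t[:3,2]
ex=np.array([np.cos(-.068),np.sin(-.068),0]);h=p(g0)+.16*ex;v=p(t)-h
print("theta",np.degrees(np.arctan2(v[2],-v@ex)),"r",np.hypot(v[2],v@ex)," lat",v@[-ex[1],ex[0],0],"f",s["contact_force"],"tq",s["torque"],s["opening"],s["grasp_force"],s["clock"])
E
python3 arc.py
```

```text
theta 21.676964776514843 r 0.16059922400384424  lat -0.000961285178723046 f [-0.588 -0.223 -2.009] tq [0.097 0.627 0.024] 0.010952271931521101 19.44164603948593 5.85
```

Call:
arm_command --targets '[{"tx": 0,"ty": 1.09,"tz": -0.63,"wx": 0,"wy": 0,"wz": 0,"gripper": 0.6},{"tx": 0,"ty": 1.13,"tz": -0.55,"wx": 0,"wy": 0,"wz": 0,"gripper": 0.6},{"tx": 0,"ty": 1.17,"tz": -0.46,"wx": 0,"wy": 0,"wz": 0,"gripper": 0.6},{"tx": 0,"ty": 1.2,"tz": -0.36,"wx": 0,"wy": 0,"wz": 0,"gripper": 0.6},{"tx": 0,"ty": 1.23,"tz": -0.27,"wx": 0,"wy": 0,"wz": 0,"gripper": 0.6}]'

```text
clock: 6.48
tcp_pos: [0.4293, 0.2497, 0.3203]
eef_rot: [0.219, 0.697, 0.652, 0.204]
contact_force: [-2.1, -0.0, -0.8]
opening: 0.011
grasp_force: 20.3
```

```bash
python3 arc.py
python3 - <<'E'
from h import *
for n in ("side","scene"): cv2.imwrite(f"pics/{n}6.png",robot.capture(n)[:,:,::-1])
a=cv2.imread("pics/side6.png")[220:400,220:390];b=cv2.imread("pics/scene6.png")[190:320,240:370]
cv2.imwrite("pics/c6.png",np.hstack([cv2.resize(a,(400,424),interpolation=cv2.INTER_CUBIC),cv2.resize(b,(400,424),interpolation=cv2.INTER_CUBIC)]))
E
```

```text
theta 44.15854737843862 r 0.15981853538370816  lat -0.0006286965113668531 f [-2.147 -0.044 -0.802] tq [ 0.032  0.883 -0.064] 0.010984249750592982 20.289792716503143 6.475
```

View pics/c6.png

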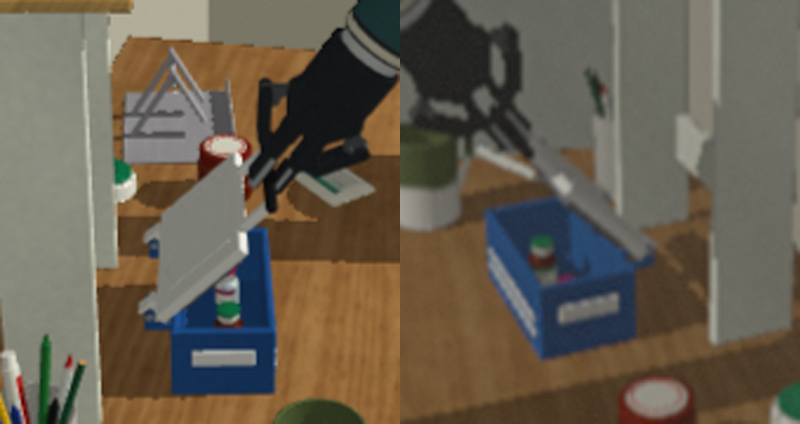

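The lid is half open in both crops, its hooks at the blue ears, and both vials stand in the box. I'll continue the arc.

Call:
arm_command --targets '[{"tx": 0,"ty": 1.24,"tz": -0.17,"wx": 0,"wy": 0,"wz": 0,"gripper": 0.6},{"tx": 0,"ty": 1.25,"tz": -0.07,"wx": 0,"wy": 0,"wz": 0,"gripper": 0.6},{"tx": 0,"ty": 1.26,"tz": 0.03,"wx": 0,"wy": 0,"wz": 0,"gripper": 0.6},{"tx": 0,"ty": 1.25,"tz": 0.13,"wx": 0,"wy": 0,"wz": 0,"gripper": 0.6},{"tx": 0,"ty": 1.24,"tz": 0.22,"wx": 0,"wy": 0,"wz": 0,"gripper": 0.6}]'

```text
clock: 7.2
tcp_pos: [0.4829, 0.2463, 0.3561]
eef_rot: [0.219, 0.697, 0.651, 0.205]
contact_force: [-1.2, -0.7, 1.4]
opening: 0.0111
grasp_force: 20.6
```

```bash
python3 arc.py
```

```text
theta 67.62530750533615 r 0.15936470185103002  lat -0.00030717514382597004 f [-1.194 -0.74   1.36 ] tq [0.061 0.681 0.001] 0.011064907999017142 20.593177378177643 7.2
```

Call:
arm_command --targets '[{"tx": 0,"ty": 1.21,"tz": 0.3,"wx": 0,"wy": 0,"wz": 0,"gripper": 0.6},{"tx": 0,"ty": 1.19,"tz": 0.4,"wx": 0,"wy": 0,"wz": 0,"gripper": 0.6},{"tx": 0,"ty": 1.15,"tz": 0.5,"wx": 0,"wy": 0,"wz": 0,"gripper": 0.6},{"tx": 0,"ty": 1.11,"tz": 0.58,"wx": 0,"wy": 0,"wz": 0,"gripper": 0.6},{"tx": 0,"ty": 1.0,"tz": 0.6,"wx": 0,"wy": 0,"wz": 0,"gripper": 0.6}]'

```text
clock: 7.82
tcp_pos: [0.5429, 0.2423, 0.369]
eef_rot: [0.219, 0.697, 0.651, 0.205]
contact_force: [-1.6, -1.3, 0.8]
opening: 0.0111
grasp_force: 20.2
```

Call:
arm_command --targets '[{"tx": 0,"ty": 0,"tz": 0,"wx": 0,"wy": 0,"wz": 0,"gripper": 0.6},{"tx": 0,"ty": 0,"tz": 0,"wx": 0,"wy": 0,"wz": 0,"gripper": 0.6}]'

```text
clock: 8.07
tcp_pos: [0.5422, 0.2424, 0.369]
eef_rot: [0.219, 0.697, 0.651, 0.205]
contact_force: [-0.0, -1.0, 1.0]
opening: 0.0107
grasp_force: 20.1
```

```bash
python3 arc.py
python3 - <<'E'
from h import *
for n in ("side","scene"): cv2.imwrite(f"pics/{n}7.png",robot.capture(n)[:,:,::-1])
a=cv2.imread("pics/side7.png")[170:380,200:390];b=cv2.imread("pics/scene7.png")[120:310,240:370]
cv2.imwrite("pics/c7.png",np.hstack([cv2.resize(a,(450,497),interpolation=cv2.INTER_CUBIC),cv2.resize(b,(340,497),interpolation=cv2.INTER_CUBIC)]))
E
```

```text
theta 89.60240961873494 r 0.16035148514464936  lat -3.6116014442584604e-05 f [-0.03  -0.985  1.013] tq [-0.033  0.161 -0.136] 0.010727710963546353 20.13504445552826 8.075
```

View pics/c7.png

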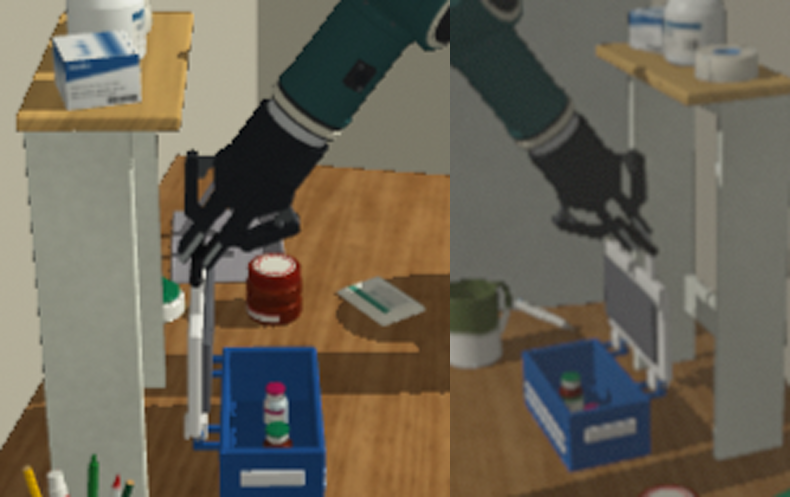

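The lid stands upright with its hooks by the ears (197,435), and the gripper is clear of the shelf. I'll clamp hard and lift straight up.

Call:
arm_command --targets '[{"tx": 0,"ty": 0,"tz": 0,"wx": 0,"wy": 0,"wz": 0,"gripper": 0.4},{"tx": 0,"ty": 0,"tz": 0,"wx": 0,"wy": 0,"wz": 0,"gripper": 0.4},{"tx": 0,"ty": 0.29,"tz": -0.41,"wx": 0,"wy": 0,"wz": 0,"gripper": 0.4},{"tx": 0,"ty": 0.57,"tz": -0.82,"wx": 0,"wy": 0,"wz": 0,"gripper": 0.4},{"tx": 0,"ty": 0.57,"tz": -0.82,"wx": 0,"wy": 0,"wz": 0,"gripper": 0.4}]' --grip_force 70

```text
clock: 8.8
tcp_pos: [0.5417, 0.2424, 0.3939]
eef_rot: [0.219, 0.697, 0.652, 0.205]
contact_force: [-1.2, 0.2, -3.0]
opening: 0.0095
grasp_force: 68.3
```

```bash
python3 arc.py
```

```text
theta 89.44692855791983 r 0.18509472192312826  lat -0.00016074010870188748 f [-1.212  0.229 -3.026] tq [-0.022  0.499  0.023] 0.009473351624942068 68.25643301010132 8.8
```

Call:
arm_command --targets '[{"tx": 0,"ty": 0.86,"tz": -1.23,"wx": 0,"wy": 0,"wz": 0,"gripper": 0.4},{"tx": 0,"ty": -0.3,"tz": -1.2,"wx": 0,"wy": 0,"wz": 0,"gripper": 0.4},{"tx": 0,"ty": -1.6,"tz": -1.1,"wx": 0,"wy": 0,"wz": 0,"gripper": 0.4},{"tx": 0,"ty": -2.0,"tz": -1.5,"wx": 0,"wy": 0,"wz": 0,"gripper": 0.4},{"tx": 0,"ty": -2.0,"tz": -1.5,"wx": 0,"wy": 0,"wz": 0,"gripper": 0.4}]'

```text
clock: 9.43
tcp_pos: [0.4613, 0.2474, 0.4175]
eef_rot: [0.219, 0.697, 0.652, 0.204]
contact_force: [-0.4, 1.4, -3.4]
opening: 0.0092
grasp_force: 68.4
```

Call:
arm_command --targets '[{"tx": 0,"ty": -1.0,"tz": -1.5,"wx": 0,"wy": 0,"wz": 0,"gripper": 0.4},{"tx": 0,"ty": 1.0,"tz": -1.4,"wx": 0,"wy": 0,"wz": 0,"gripper": 0.4},{"tx": 0,"ty": 1.0,"tz": -1.4,"wx": 0,"wy": 0,"wz": 0,"gripper": 0.4},{"tx": 0,"ty": 1.0,"tz": -1.4,"wx": 0,"wy": 0,"wz": 0,"gripper": 0.4},{"tx": 0,"ty": 0,"tz": 0,"wx": 0,"wy": 0,"wz": 0,"gripper": 0.4}]'

```text
clock: 10.05
tcp_pos: [0.4483, 0.2491, 0.48]
eef_rot: [0.22, 0.697, 0.651, 0.208]
contact_force: [-0.0, -1.2, -3.4]
opening: 0.0093
grasp_force: 68.4
```

```bash
python3 arc.py
cat > goal.py <<'E'
from plan import *
def goal(lean,dx,dz,rest=(.535,-.2125,-.030),dy=0,slope=0,a0=35.,th0=89.5):
    """TCP pose with lid origin at seat+(dx,dy,dz) moved up the slope, lid leaning lean deg"""
    yaw=rest[2];ex=np.array([np.cos(yaw),np.sin(yaw),0]);ey=np.array([-ex[1],ex[0],0]);ez=np.array([0,0,1.])
    l=np.radians(lean);u=np.sin(l)*ex+np.cos(l)*ez
    b=np.array([rest[0],rest[1],.0153])+dx*ex+dy*ey+dz*ez+(.16+slope)*u
    return pose(b,a0-(lean+90-th0),yaw)
E
python3 -c "
from goal import *
t=tcpnow();print(t[:3,3]);G=goal(28,-.003,0,slope=.09);print(G[:3,3],delta(t,G))
# lateral offset of grip vs lid middle
box=np.load('box.npy');print(box)"
```

```text
theta 70.76146452797892 r 0.2877295955219229  lat 0.0004870184200655974 f [-0.017 -1.244 -3.422] tq [ 0.     0.488 -0.006] 0.009314151757469514 68.41570615768433 10.05
[0.448 0.249 0.48 ]
[ 0.632 -0.215  0.39 ] [-45.132  12.411  19.597   0.501   0.011  -0.036]
[ 0.633  0.236 -0.072]
```

Call:
arm_command --targets '[{"tx": -2.5,"ty": 0,"tz": 0,"wx": 0,"wy": 0,"wz": 0,"gripper": 0.4},{"tx": -4.5,"ty": 0,"tz": 0,"wx": 0,"wy": 0,"wz": 0,"gripper": 0.4},{"tx": -5,"ty": 0,"tz": 0,"wx": 0,"wy": 0,"wz": 0,"gripper": 0.4},{"tx": -5,"ty": 0,"tz": 0,"wx": 0,"wy": 0,"wz": 0,"gripper": 0.4},{"tx": -5,"ty": 0,"tz": 0,"wx": 0,"wy": 0,"wz": 0,"gripper": 0.4}]'

```text
clock: 10.68
tcp_pos: [0.432, 0.0277, 0.4759]
eef_rot: [0.219, 0.697, 0.652, 0.205]
contact_force: [0.6, -0.0, -2.6]
opening: 0.0095
grasp_force: 68.4
```

Call:
arm_command --targets '[{"tx": -5,"ty": 0,"tz": 0,"wx": 0,"wy": 0,"wz": 0,"gripper": 0.4},{"tx": -5,"ty": 0,"tz": 0,"wx": 0,"wy": 0,"wz": 0,"gripper": 0.4},{"tx": -5,"ty": 0,"tz": 0,"wx": 0,"wy": 0,"wz": 0,"gripper": 0.4},{"tx": -5,"ty": 0,"tz": 0,"wx": 0,"wy": 0,"wz": 0,"gripper": 0.4},{"tx": -3,"ty": 0,"tz": 0,"wx": 0,"wy": 0,"wz": 0,"gripper": 0.4}]'

```text
clock: 11.3
tcp_pos: [0.4163, -0.2029, 0.4759]
eef_rot: [0.219, 0.698, 0.651, 0.204]
contact_force: [0.7, -0.1, -3.1]
opening: 0.0094
grasp_force: 68.5
```

Call:
arm_command --targets '[{"tx": 0,"ty": 0,"tz": 0,"wx": 0.1,"wy": 0,"wz": -0.038,"gripper": 0.4},{"tx": 0,"ty": 0,"tz": 0,"wx": 0.1,"wy": 0,"wz": 0,"gripper": 0.4},{"tx": 0,"ty": 0,"tz": 0,"wx": 0.1,"wy": 0,"wz": 0,"gripper": 0.4},{"tx": 0,"ty": 0,"tz": 0,"wx": 0.1,"wy": 0,"wz": 0,"gripper": 0.4},{"tx": 0,"ty": 0,"tz": 0,"wx": 0.1,"wy": 0,"wz": 0,"gripper": 0.4}]'

```text
clock: 11.92
tcp_pos: [0.4171, -0.2007, 0.4762]
eef_rot: [0.045, 0.718, 0.694, 0.029]
contact_force: [0.7, -0.3, -3.5]
opening: 0.0093
grasp_force: 68.4
```

```bash
python3 -c "
from goal import *
t=tcpnow();print(t[:3,3],robot.state()['contact_force']);G=goal(28,-.003,0,slope=.07);print(G[:3,3],delta(t,G))"
```

```text
[ 0.417 -0.201  0.476] [ 0.667 -0.339 -3.526]
[ 0.622 -0.215  0.372] [-0.495 19.354 12.508 -0.008  0.021 -0.003]
```

```bash
python3 -c "
from goal import *
t=tcpnow();G=goal(28,-.003,.11);print(G[:3,3],delta(t,G))"
```

```text
[ 0.59  -0.214  0.421] [-0.613 16.595  7.37  -0.008  0.021 -0.003]
```

Call:
arm_command --targets '[{"tx": -0.2,"ty": 3.3,"tz": 0.8,"wx": 0,"wy": 0.021,"wz": 0,"gripper": 0.4},{"tx": -0.2,"ty": 3.3,"tz": 0.8,"wx": -0.008,"wy": 0,"wz": 0,"gripper": 0.4},{"tx": -0.2,"ty": 3.3,"tz": 1.5,"wx": 0,"wy": 0,"wz": 0,"gripper": 0.4},{"tx": 0,"ty": 3.3,"tz": 2.0,"wx": 0,"wy": 0,"wz": 0,"gripper": 0.4},{"tx": 0,"ty": 3.3,"tz": 2.2,"wx": 0,"wy": 0,"wz": 0,"gripper": 0.4}]'

```text
clock: 12.55
tcp_pos: [0.5905, -0.2126, 0.422]
eef_rot: [0.042, 0.717, 0.694, 0.041]
contact_force: [-0.4, -0.7, -3.1]
opening: 0.0095
grasp_force: 68.5
```

Call:
arm_command --targets '[{"tx": 0,"ty": 0,"tz": 0,"wx": 0,"wy": 0,"wz": 0,"gripper": 0.4},{"tx": 0,"ty": 0,"tz": 0,"wx": 0,"wy": 0,"wz": 0,"gripper": 0.4}]'

```text
clock: 12.8
tcp_pos: [0.589, -0.2122, 0.4221]
eef_rot: [0.041, 0.717, 0.694, 0.041]
contact_force: [-1.1, 0.1, -2.4]
opening: 0.0096
grasp_force: 68.7
```

```bash
python3 snap.py 8; python3 -c "
from goal import *
t=tcpnow();G=goal(28,-.003,.11);print(G[:3,3],delta(t,G))
for n in ('side','scene'): cv2.imwrite(f'pics/{n}8.png',robot.capture(n)[:,:,::-1])
r=lambda a,s:cv2.resize(a,s,interpolation=cv2.INTER_CUBIC)
o=np.zeros((600,800,3),np.uint8)
o[:300,:400]=r(cv2.imread('pics/w8.png'),(400,300))
a=cv2.imread('pics/scene8.png');o[:600,400:]=r(a[220:430,310:450],(400,600))
b=cv2.imread('pics/side8.png');o[300:600,:200]=r(b[200:320,250:330],(200,300))
c=cv2.imread('pics/w2.png');o[300:600,200:400]=r(c[240:420,260:440],(200,300)) if 0 else r(c[240:420,265:385],(200,300))
cv2.imwrite('pics/c8.png',o)
S=cam('scene');rest=np.array([.535,-.2125,-.03])
# model strip tops & lid hooks px in the scene crop
ex=np.array([np.cos(-.03),np.sin(-.03),0]);ey=np.array([-ex[1],ex[0],0]);ez=np.array([0,0,1.]);o0=np.array([.535,-.2125,0])
f=lambda x,y,z:o0+x*ex+y*ey+z*ez
P=[f(-.019,.1,.024),f(-.019,-.1,.024),f(.0587,.038,.105),f(.0587,-.022,.105),f(.0587,-.038,.105),f(.127,-.1,.004),f(.127,.1,.004)]
print('scene crop px',(proj(S,P)-[310,220])*[400/140,600/210])
C2=cam('wrist',np.load('t2.npy'));print('w2 crop',(proj(C2,P)-[265,240])*[200/120,300/180]+[200,300])
g=t[:3,3]+.155*t[:3,2];u=np.array([np.sin(np.radians(28))*ex+np.cos(np.radians(28))*ez])[0]
H=[g-.16*u+s*.06*ey for s in (1,-1)]+[g-.012*0*u-.036*u+s*.09*ey for s in (1,-1)]+[g-.148*u+s*.09*ey for s in (1,-1)]
print('lid hooks, plate top, plate bottom scene',(proj(S,H)-[310,220])*[400/140,600/210])
"
```

```text
[ 0.58901716 -0.21222249  0.42212826]
[ 0.59  -0.214  0.421] [-0.183  0.052  0.247  0.004 -0.    -0.003]
scene crop px [[ 59.754 350.508]
 [179.998 502.542]
 [177.832 286.623]
 [217.58  326.244]
 [228.859 337.487]
 [339.013 463.412]
 [202.786 325.327]]
w2 crop [[224.525 341.171]
 [221.981 640.627]
 [373.583 531.488]
 [365.356 639.19 ]
 [363.295 666.168]
 [445.521 624.329]
 [477.978 338.487]]
lid hooks, plate top, plate bottom scene [[ 97.914 267.058]
 [174.269 349.571]
 [145.699 117.33 ]
 [274.409 222.522]
 [ 87.202 236.371]
 [203.389 358.784]]
```

View pics/c8.png

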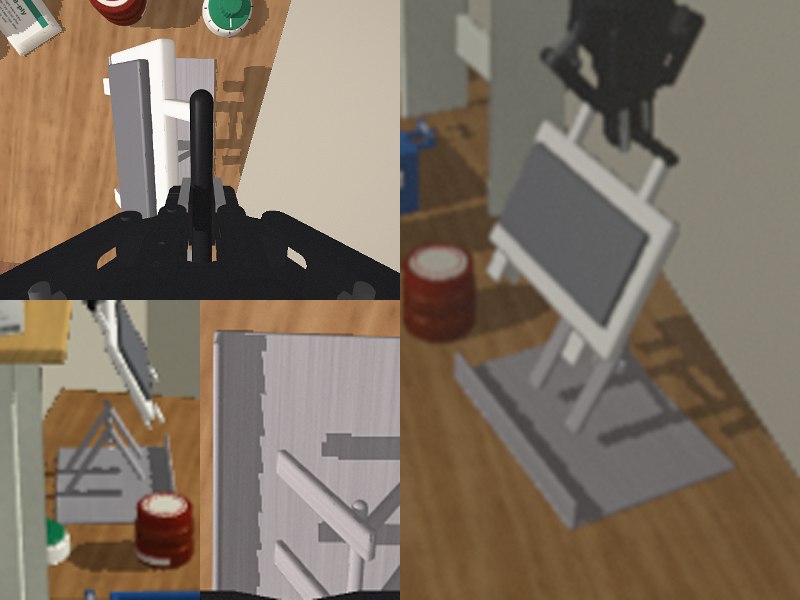

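The pictures show the lid held parallel to the strips over the rest. Its plate corners in the scene crop, at (545,125), (678,228) and (607,360), lie within about 3 px of prediction, and the lip and strips match the rest estimate. Now I'll lower it.

```bash
python3 -c "
from goal import *
t=tcpnow()
for z in (.03,.01,.0):print(z,delta(t,goal(28,-.003,z)))"
```

```text
0.03 [-0.189 -0.889  8.284  0.005  0.    -0.003]
0.01 [-0.19  -1.125 10.27   0.005  0.    -0.003]
0.0 [-0.19  -1.244 11.263  0.005  0.    -0.003]
```

Call:
arm_command --targets '[{"tx": -0.1,"ty": -0.2,"tz": 2.0,"wx": 0,"wy": 0,"wz": 0,"gripper": 0.4},{"tx": -0.09,"ty": -0.2,"tz": 2.0,"wx": 0.004,"wy": 0,"wz": -0.003,"gripper": 0.4},{"tx": 0,"ty": -0.2,"tz": 2.0,"wx": 0,"wy": 0,"wz": 0,"gripper": 0.4},{"tx": 0,"ty": -0.25,"tz": 1.6,"wx": 0,"wy": 0,"wz": 0,"gripper": 0.4},{"tx": 0,"ty": -0.05,"tz": 0.7,"wx": 0,"wy": 0,"wz": 0,"gripper": 0.4}]'

```text
clock: 13.58
tcp_pos: [0.5891, -0.2136, 0.3371]
eef_rot: [0.039, 0.716, 0.696, 0.039]
contact_force: [-0.1, 0.0, -2.7]
opening: 0.0094
grasp_force: 68.6
```

Call:
arm_command --targets '[{"tx": 0,"ty": 0,"tz": 0,"wx": 0,"wy": 0,"wz": 0,"gripper": 0.4},{"tx": 0,"ty": 0,"tz": 0,"wx": 0,"wy": 0,"wz": 0,"gripper": 0.4}]'

```text
clock: 13.82
tcp_pos: [0.5902, -0.214, 0.3405]
eef_rot: [0.041, 0.716, 0.695, 0.04]
contact_force: [-0.3, -0.0, -3.0]
opening: 0.0095
grasp_force: 68.6
```

```bash
python3 -c "
from goal import *
t=tcpnow();s=robot.state();print(s['contact_force'],s['torque'])
for z in (.01,.004,.0):print(z,delta(t,goal(28,-.003,z)))"
```

```text
[-0.313 -0.031 -3.02 ] [ 0.047  0.03  -0.025]
0.01 [-0.019 -0.291  1.972  0.002  0.     0.001]
0.004 [-0.018 -0.36   2.568  0.002  0.     0.001]
0.0 [-0.018 -0.406  2.966  0.002  0.     0.001]
```

Call:
arm_command --targets '[{"tx": 0,"ty": -0.1,"tz": 0.7,"wx": 0,"wy": 0,"wz": 0,"gripper": 0.4},{"tx": 0,"ty": -0.1,"tz": 0.7,"wx": 0,"wy": 0,"wz": 0,"gripper": 0.4},{"tx": 0,"ty": -0.08,"tz": 0.5,"wx": 0,"wy": 0,"wz": 0,"gripper": 0.4},{"tx": 0,"ty": -0.05,"tz": 0.3,"wx": 0,"wy": 0,"wz": 0,"gripper": 0.4},{"tx": 0,"ty": 0,"tz": 0,"wx": 0,"wy": 0,"wz": 0,"gripper": 0.4}]'

```text
clock: 14.45
tcp_pos: [0.5887, -0.2137, 0.3168]
eef_rot: [0.04, 0.716, 0.695, 0.039]
contact_force: [-1.0, -0.3, -2.5]
opening: 0.0096
grasp_force: 68.7
```

Call:
arm_command --targets '[{"tx": 0,"ty": 0,"tz": 0,"wx": 0,"wy": 0,"wz": 0,"gripper": 0.4},{"tx": 0,"ty": -0.02,"tz": 0.2,"wx": 0,"wy": 0,"wz": 0,"gripper": 0.4},{"tx": 0,"ty": 0,"tz": 0,"wx": 0,"wy": 0,"wz": 0,"gripper": 0.4}]'

```text
clock: 14.82
tcp_pos: [0.589, -0.2138, 0.3153]
eef_rot: [0.041, 0.716, 0.695, 0.04]
contact_force: [0.5, 0.1, -2.3]
opening: 0.0098
grasp_force: 68.7
```

```bash
python3 -c "
from goal import *
t=tcpnow();s=robot.state();print(s['contact_force'],s['torque'])
for z in (.004,.0):print(z,delta(t,goal(28,-.003,z)))"
```

```text
[ 0.521  0.1   -2.273] [-0.057  0.137 -0.059]
0.004 [-0.03   0.045  0.081  0.    -0.     0.   ]
0.0 [-0.03  -0.001  0.478  0.    -0.     0.   ]
```

Still free and about 5 mm above the seat. I'll go down in 1–2 mm steps.

Call:
arm_command --targets '[{"tx": 0,"ty": 0,"tz": 0.15,"wx": 0,"wy": 0,"wz": 0,"gripper": 0.4},{"tx": 0,"ty": 0,"tz": 0,"wx": 0,"wy": 0,"wz": 0,"gripper": 0.4},{"tx": 0,"ty": 0,"tz": 0.15,"wx": 0,"wy": 0,"wz": 0,"gripper": 0.4},{"tx": 0,"ty": 0,"tz": 0,"wx": 0,"wy": 0,"wz": 0,"gripper": 0.4}]'

```text
clock: 15.32
tcp_pos: [0.5899, -0.214, 0.3132]
eef_rot: [0.042, 0.716, 0.695, 0.04]
contact_force: [0.4, -0.4, 1.1]
opening: 0.0094
grasp_force: 69.1
```

Call:
arm_command --targets '[{"tx": 0,"ty": 0,"tz": 0.1,"wx": 0,"wy": 0,"wz": 0,"gripper": 0.4},{"tx": 0,"ty": 0,"tz": 0,"wx": 0,"wy": 0,"wz": 0,"gripper": 0.4}]'

```text
clock: 15.58
tcp_pos: [0.5903, -0.214, 0.3128]
eef_rot: [0.042, 0.716, 0.695, 0.041]
contact_force: [1.3, 0.3, 5.2]
opening: 0.0095
grasp_force: 69.5
```

```bash
cat > chk.py <<'E'
from goal import *
t=tcpnow();s=robot.state();print(s['contact_force'],s['torque']);print(delta(t,goal(28,-.003,0)))
E
python3 chk.py
```

```text
[1.306 0.26  5.191] [ 0.022 -0.224 -0.031]
[-0.017 -0.101  0.213  0.004  0.001  0.   ]
```

Contact is at base height (about 8 N supported). I'll loosen the pinch and lean the bar back until the plate meets the strips.

Call:
arm_command --targets '[{"tx": 0,"ty": 0,"tz": -0.1,"wx": 0,"wy": 0,"wz": 0,"gripper": 0.6},{"tx": 0,"ty": 0,"tz": 0,"wx": 0,"wy": 0,"wz": 0,"gripper": 0.6},{"tx": 0,"ty": 0.2,"tz": 0.1,"wx": 0,"wy": 0,"wz": 0,"gripper": 0.6},{"tx": 0,"ty": 0.2,"tz": 0.1,"wx": 0,"wy": 0,"wz": 0,"gripper": 0.6},{"tx": 0,"ty": 0,"tz": 0,"wx": 0,"wy": 0,"wz": 0,"gripper": 0.6}]' --grip_force 20

```text
clock: 16.2
tcp_pos: [0.5936, -0.2141, 0.3111]
eef_rot: [0.041, 0.716, 0.695, 0.04]
contact_force: [0.8, 0.0, 4.5]
opening: 0.0095
grasp_force: 69.5
```

```bash
python3 chk.py
```

```text
[0.8   0.048 4.489] [-0.103 -0.045 -0.034]
[-0.018 -0.411  0.01   0.001 -0.     0.001]
```

Call:
arm_command --targets '[{"tx": 0,"ty": 0.36,"tz": 0.09,"wx": 0.012,"wy": 0,"wz": 0,"gripper": 0.6},{"tx": 0,"ty": 0,"tz": 0,"wx": 0,"wy": 0,"wz": 0,"gripper": 0.6},{"tx": 0,"ty": 0.36,"tz": 0.09,"wx": 0.012,"wy": 0,"wz": 0,"gripper": 0.6},{"tx": 0,"ty": 0,"tz": 0,"wx": 0,"wy": 0,"wz": 0,"gripper": 0.6},{"tx": 0,"ty": 0,"tz": 0,"wx": 0,"wy": 0,"wz": 0,"gripper": 0.6}]' --grip_force 20

```text
clock: 16.82
tcp_pos: [0.5995, -0.2141, 0.3091]
eef_rot: [0.03, 0.717, 0.696, 0.03]
contact_force: [-3.7, -1.1, 5.0]
opening: 0.0095
grasp_force: 69.7
```

```bash
python3 chk.py
```

```text
[-3.697 -1.116  5.048] [-0.092  0.82  -0.03 ]
[-0.027 -0.974 -0.235 -0.029 -0.001  0.001]
```

The −3.7 N x force shows the plate is touching the strips. I'll ease the grip open slowly.

Call:
arm_command --targets '[{"tx": 0,"ty": 0,"tz": 0,"wx": 0,"wy": 0,"wz": 0,"gripper": 1.1},{"tx": 0,"ty": 0,"tz": 0,"wx": 0,"wy": 0,"wz": 0,"gripper": 1.2},{"tx": 0,"ty": 0,"tz": 0,"wx": 0,"wy": 0,"wz": 0,"gripper": 1.3},{"tx": 0,"ty": 0,"tz": 0,"wx": 0,"wy": 0,"wz": 0,"gripper": 1.5},{"tx": 0,"ty": 0,"tz": 0,"wx": 0,"wy": 0,"wz": 0,"gripper": 1.6}]' --grip_force 20

```text
clock: 17.45
tcp_pos: [0.6007, -0.214, 0.3093]
eef_rot: [0.032, 0.717, 0.696, 0.031]
contact_force: [-0.8, 0.7, -0.5]
opening: 0.016
grasp_force: 0.8
```

```bash
python3 chk.py
```

```text
[-0.806  0.726 -0.492] [ 0.047  0.331 -0.002]
[-0.05  -1.103 -0.225 -0.024 -0.001  0.   ]
```

Call:
arm_command --targets '[{"tx": 0,"ty": 0,"tz": 0,"wx": 0,"wy": 0,"wz": 0,"gripper": 2.0},{"tx": 0,"ty": 0,"tz": 0,"wx": 0,"wy": 0,"wz": 0,"gripper": 2.6},{"tx": 0,"ty": 0,"tz": 0,"wx": 0,"wy": 0,"wz": 0,"gripper": 3.0},{"tx": 0,"ty": 0,"tz": 0,"wx": 0,"wy": 0,"wz": 0,"gripper": 3.0}]'

```text
clock: 17.95
tcp_pos: [0.6009, -0.2142, 0.31]
eef_rot: [0.032, 0.717, 0.696, 0.031]
contact_force: [0.5, -0.2, -0.2]
opening: 0.0297
grasp_force: 0.0
```

Call:
arm_command --targets '[{"tx": 0,"ty": 0,"tz": -0.5,"wx": 0,"wy": 0,"wz": 0,"gripper": 3.0},{"tx": 0,"ty": 0,"tz": -1.0,"wx": 0,"wy": 0,"wz": 0,"gripper": 3.0},{"tx": 0,"ty": 0,"tz": -2,"wx": 0,"wy": 0,"wz": 0,"gripper": 3.0},{"tx": 0,"ty": 0,"tz": -3,"wx": 0,"wy": 0,"wz": 0,"gripper": 3.0},{"tx": 0,"ty": 0,"tz": -4,"wx": 0,"wy": 0,"wz": 0,"gripper": 3.0}]'

```text
clock: 18.58
tcp_pos: [0.591, -0.2138, 0.4159]
eef_rot: [0.032, 0.717, 0.696, 0.031]
contact_force: [0.3, 1.2, 0.3]
opening: 0.0301
grasp_force: 0.0
```

```bash
python3 snap.py 9; python3 -c "
from goal import *
for n in ('side','scene'): cv2.imwrite(f'pics/{n}9.png',robot.capture(n)[:,:,::-1])
r=lambda a,s:cv2.resize(a,s,interpolation=cv2.INTER_CUBIC)
o=np.zeros((600,800,3),np.uint8)
o[:300,:400]=r(cv2.imread('pics/w9.png'),(400,300))
a=cv2.imread('pics/scene9.png');o[:600,400:]=r(a[220:430,310:450],(400,600))
b=cv2.imread('pics/side9.png');o[300:600,:200]=r(b[200:320,250:330],(200,300));o[300:600,200:400]=r(b[290:410,280:360],(200,300))
cv2.imwrite('pics/c9.png',o)
S=cam('scene');ex=np.array([np.cos(-.03),np.sin(-.03),0]);ey=np.array([-ex[1],ex[0],0]);ez=np.array([0,0,1.]);o0=np.array([.535,-.2125,.0153])
u=.5*ex+.866*ez
H=[o0+l*u+s*w*ey for l,w in ((.0,.06),(.124,.09),(.012,.09),(.16,.0)) for s in (1,-1)]
print('hooks, plate top, plate bottom, bar: scene',(proj(S,H)-[310,220])*[400/140,600/210]+[400,0])
print('wrist/1.6',proj(cam('wrist',tcpnow()),H)/1.6);print('side',(proj(cam('side'),H)-[250,200])*2.5+[0,300])
"
```

```text
[ 0.59102571 -0.21379265  0.41589365]
hooks, plate top, plate bottom, bar: scene [[500.714 379.209]
 [573.777 469.245]
 [550.27  236.661]
 [673.07  355.48 ]
 [490.764 347.571]
 [601.886 481.472]
 [628.475 252.841]
 [628.475 252.841]]
wrist/1.6 [[133.617  83.125]
 [139.102 163.495]
 [177.569  53.725]
 [181.171 215.129]
 [135.344  60.213]
 [143.387 184.061]
 [198.41  148.73 ]
 [198.41  148.73 ]]
side [[152.869 494.371]
 [148.196 450.369]
 [101.987 428.236]
 [ 99.734 367.78 ]
 [149.223 498.949]
 [142.641 433.374]
 [ 85.856 373.873]
 [ 85.856 373.873]]
```

View pics/c9.png

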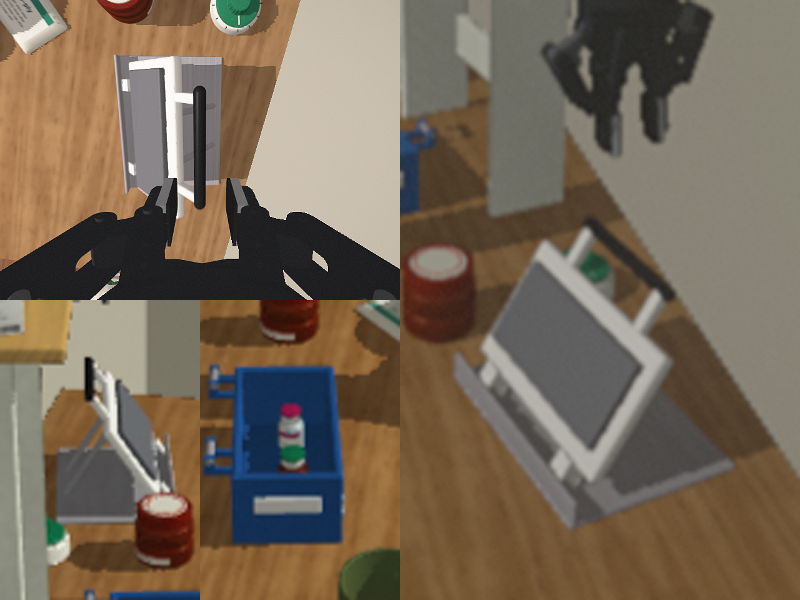

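The lid leans on the strips with its hooks inside the lip. Its plate corners in the scene crop are within about 2 px (≈5 mm) of the ideal seat, the bar is where predicted, and the vials, jar and timer are in place. The gripper is clear, so I'm handing in.

```bash
python3 -c "
from bench import robot
print(robot.hand_in())"
```

```text
the job is handed in; nothing more can be done
None
```

I handed the job in at about 19 s: the lid is off the box and leaning on the draining rest, within about 5 mm of the ideal seat by my camera check. The vials, jar and timer look in place. The hand-in returned no verdict.

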